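Hang the rinsed sample cups to drain and close the rack

TASK

Hang the two rinsed steel cups from the white tray mouth-down on the two red angled pegs of the draining rack, one on each peg, pushed down until the inside of the cup rests on the peg's tip, and let go of them without dropping them. Then push the loaded rack's red front panel in until the sliding carriage is fully home. Leave the blue cup standing where it is in the tray.

Things in the scene. Friction and masses are not known exactly. Their poses are not given: they have to be found in the camera images.
- cup_a_center (a point): stainless steel sample cup, a plain straight cylinder 62 mm outside diameter, 95 mm tall, wall 2.5 mm, closed end 4 mm thick, about 160 g (varies), standing mouth-down in the white tray. This point is its centre, on its axis half-way up (47.5 mm from either end); +z runs along its axis from the mouth to the closed end (up at the start).
- cup_b_center (a point): second steel sample cup, identical to the first: same sizes, same point (centre, half-way up), same axes.
- cup_a_floor (a point): centre of the inside face of the first cup's closed end, 91 mm from the mouth plane, on the cup's axis.
- cup_b_floor (a point): centre of the inside face of the second cup's closed end, 91 mm from the mouth plane, on the cup's axis.
- tray: fixed white plastic tray 320 mm (its x) by 200 mm (its y), walls 35 mm high and 5 mm thick, floor 5 mm thick. Origin: centre of its underside. The two steel cups and the blue cup stand in a row along its x axis about 95 mm apart, in any order; across the row (its y) there is about 60 mm free on either side of a cup.
- rack: fixed steel frame of the draining rack, 260 mm deep (its x), 270 mm wide (its y), side rails 34 mm high, with a thin steel air rail on two posts at its far end, 86 mm high. Origin: middle of its front edge, on the bench. +x points from the front into the rack, +z up. It may stand on either side of the bench.
- carriage (a joint): how far the sliding carriage (white drip tray with red front panel and two pegs) is pulled out of the frame towards the rack's -x, in m: 0 fully home against its stop, 0.12 farthest out; starts pulled out 0.085 to 0.115. It slides stiffly, about 5 N to move, and stays where it is left.
- peg_a_tip (a point): round tip, on the axis, of the peg on the rack's -y side. Both pegs are straight red round rods 20 mm thick, 120 mm from foot to tip, 120 mm apart on the carriage, leaning 30 degrees from vertical towards the front: from foot to tip the direction is (-0.5, 0, 0.866) in the rack's axes. The tip is 122 mm above the bench.
- peg_b_tip (a point): the same point of the other peg, on the rack's +y side. On either peg, a cup whose inside floor rests on the tip clears the drip tray below; once released it swings a little more upright until its wall leans on the peg.
- push_panel (a point): middle of the outer face of the carriage's red front panel, 45 mm above the bench. The upright panel is 256 mm wide, its flat face reaches from 10 to 66 mm above the bench, with a round bar 12 mm thick along its top, 72 mm high. It faces the rack's -x; push it towards the rack's +x.
- blue_cup_center (a point): blue ceramic cup, 74 mm wide, 80 mm tall, standing mouth-up in the tray among the steel cups; point at its centre, half-way up. To be left alone.
There are look-alikes about, which are no part of the job. What is shaped like the part that bears cup_a_center but turquoise is not meant.

How it is judged:
On the way, in this order (a step that is already met when the one before it is completed fails the run):
1. both steel cups hang mouth-down, one on each peg, seated and let go ((((distance between cup_a_floor and peg_a_tip below 0.026 m and angle between cup_a_center's own z axis and vertical below 0.85 rad) and (distance between cup_b_floor and peg_b_tip below 0.026 m and angle between cup_b_center's own z axis and vertical below 0.85 rad)) or ((distance between cup_a_floor and peg_b_tip below 0.026 m and angle between cup_a_center's own z axis and vertical below 0.85 rad) and (distance between cup_b_floor and peg_a_tip below 0.026 m and angle between cup_b_center's own z axis and vertical below 0.85 rad))) and contact force between the fingers and cup_a below 0.1 N and contact force between the fingers and cup_b below 0.1 N and linear speed of each of cup_a, cup_b below 0.05 m/s), for 0.2 s.
2. the carriage is pushed fully home (value of joint carriage below 0.006 m), for 0.2 s.
At the end, for the whole second after the job is handed in: Each steel cup hangs mouth-down on its own peg, the centre of its inside floor within 26 mm of the peg's tip and its axis within 0.85 rad of vertical, at rest (under 0.05 m/s) and not touched by the fingers, and the carriage is within 6 mm of fully home (all of step 1 and value of joint carriage below 0.006 m).
It fails at once if the blue cup is moved by more than 30 mm (distance of blue_cup_center from where it was at the start of the episode above 0.03 m).
It fails at once if a steel cup is dropped (moves faster than 0.7 m/s while not held) ((linear speed of cup_a above 0.7 m/s and contact force between the fingers and cup_a below 0.1 N) or (linear speed of cup_b above 0.7 m/s and contact force between the fingers and cup_b below 0.1 N)).
It also fails if it takes over 67 s, if anything falls off the work surface, if the arm or the gripper's body presses on something with over 40 N, if the wrist force passes 120 N, or if a joint passes its speed limit or range.

ROBOT

A 6-joint arm with a two-finger parallel gripper is mounted at the origin on the work surface. World frame = base frame: x ahead of the robot, y to its left, z up, the work surface at z = 0. Lengths are in m, angles in rad, forces in N, time in s.
With the tool pointing down it reaches from about 0.4 to 0.825 m from the base axis. Payload 7 kg.
Tool frame: the origin (TCP) lies at the very end of the fingers, on their centre line; the grasp point (between the pads) lies 19 mm behind it; z points along the fingers, y is the direction in which the jaws open and shut (so a half turn about z gives the same grasp; the last joint's range is limited). The gripper opens to 88 mm and grips with 3 to 60 N. Pads are 19 mm wide; open, the fingers measure 130 mm over their backs; the gripper's body (78 mm by 193 mm) begins 47 mm behind the grasp point.
Start: joints at [-1.062, 0.359, 0.012, 0, -1.224, -0.288], TCP at [0.148, -0.659, 0.227] pointing down, gripper open.
Joint ranges: [-3.07, 3.07], [-1.43, 2.12], [-1.02, 1.25], [-3.03, 1.67], [-3.05, -0], [-3.03, 3.03]. Speed limits (rad/s): [2.39, 2.39, 3.01, 3.14, 3.14, 3.14].

INTERFACE

Orientations are given as [roll, pitch, yaw] about the fixed x, y, z axes, in that order (R = Rz(yaw) Ry(pitch) Rx(roll)).
In Python, from station import arm, eyes, job, outline_of gives the robot as it stands.
- The arm moves only by the tool apply_moves, never from a script. Its argument "moves" is a list of rows, each a list of 5 numbers: the opening, from -1 (shut) to 1 (fully open), then the shift along the tool's x, y, z in m, then the turn about the tool's z in rad. A call has 1 to 12 rows; each row shifts and turns the commanded pose from where the row before left it, along the tool's axes as they then stand; what a row does not reach is not made up. A row lasts 1/12 s, in which the tool goes at most 41.7 mm and 7.16 degrees, less where a joint would pass 70% of its speed; a pose out of reach is approached as far as the arm can. A call with a gripper value outside its range is refused whole. The fingers move at their own pace and stop on an object; "newtons" is the grip in N (left out, the last holds). Time passes only in rows, so rows that do not move let the fingers close. It gives the time, the measured TCP pose, the force and the opening at its end, in the units of the state.
- arm.get_state(): the state, without advancing time (a new reading comes with each control period).
- eyes.grab_frame(name): name is "scene" or "top" or "wrist"; returns a dict with "color" (384x512x3 uint8, red, green, blue), "z_map" (384x512 float32, m along the optical axis (not along the pixel's ray), 0 where there is no reading), "camera_matrix" (3x3 intrinsics, pixels), "extrinsics" (4x4, takes a point from camera to world coordinates). Camera axes: x right, y up, looking along -z (the intrinsics and any distortion apply to the point x, -y, -z); pixel columns grow to the right and rows downward; lengths in m; the calibration is good to about 2 mm. The wrist camera is an equidistant fisheye: a pixel r from the principal point sees the ray r / f radians off the axis. A picture is of the moment at which its call begins.
- job.job_done(): hands the job in, once; it reports no verdict.
Trained networks look in a picture, given as the dict that the camera call returned (one of the last four; its "shot" number tells which), for a name from the list of things; names that differ only in an ending like _2 or _b are one class to them, and where a whole thing is asked for, a point or a joint stands for the part that bears it (a point fixed in the world has none). Each returns a list of dicts, best first, with "score" (0 to 1); they miss things now and then, are a little off and sometimes report something else, mostly with a low value. They report only what shows in the picture. A call takes as long as a camera call. They do not tell look-alikes from the thing itself.
- outline_of(label, picture): "region" (384x512 bool, what is visible of it) and "extent" ([left, top, right, bottom] in pixels, round what is visible of it).
The state is a dict: "t": time; "q": joint angles; "qd": joint speeds; "joint_efforts": joint torques, N m; "eef_pos": TCP position; "ee_rot": TCP orientation; "force": force on the tool from outside, world axes, zero at the start; "moment": the same for the moment, N m; "width": finger opening in m.
Only numpy, scipy, OpenCV 4.12 (cv2) and the standard library are available. Lean on these libraries where they do the work, as an engineer would, in place of code of your own. Each camera call takes 0.05 s, during which the arm holds its last target.

## Working session

There is one attempt and no reset: what is moved stays moved. The work goes in short steps, Python scripts to look and compute and a tool call to move; the robot and the scene stay as the last step left them, time stands still between calls to the robot, and variables do not carry over. Pictures are saved under pics/ and viewed, and the job is handed in when it is done.

Besides the shell and the picture viewer there is one more tool, called after ">>>" by a JSON object that holds its "name" and its "arguments", one argument or row to a line. apply_moves: Moves the arm, as the interface text tells. Its arguments: {"type":"object","properties":{"moves":{"type":"array","items":{"type":"array","items":{"type":"number"}}},"newtons":{"type":"number"}},"required":["moves"]}

```bash
ls; mkdir -p pics; cat > h.py <<'E'
import numpy as np,cv2
from station import arm,eyes,job,outline_of
def save(n,im,s=1.5):
    cv2.imwrite('pics/'+n,cv2.resize(im[:,:,::-1],None,fx=s,fy=s,interpolation=cv2.INTER_CUBIC))
def cloud(f):
    z=f['z_map'];K=f['camera_matrix'];h,w=z.shape
    u,v=np.meshgrid(np.arange(w),np.arange(h))
    p=np.stack([(u-K[0,2])/K[0,0]*z,-(v-K[1,2])/K[1,1]*z,-z,np.ones_like(z)],-1)
    return (p@f['extrinsics'].T)[...,:3]
E
python3 - <<'E'
from h import *
import pickle
s=arm.get_state();print({k:np.round(v,3) for k,v in s.items()})
for n in ['scene','top']:
    f=eyes.grab_frame(n);save(n+'0.png',f['color']);pickle.dump(f,open(n+'0.pkl','wb'));print(f.keys(),f['camera_matrix'],f['extrinsics'])
    for l in ['cup_a_center','blue_cup_center','tray','rack','peg_a_tip','push_panel','carriage']:
        for r in outline_of(l,f): print(n,l,round(r['score'],2),r['extent'],r['region'].sum())
E
```

```text
pics
{'t': np.float64(0.0), 'q': array([-1.062,  0.359,  0.011, -0.   , -1.224, -0.288]), 'qd': array([-0.001, -0.001,  0.   ,  0.001, -0.001, -0.   ]), 'joint_efforts': array([-1.0000e-03, -5.8272e+01,  2.9305e+01,  6.9970e+00,  7.0000e-03,
       -0.0000e+00]), 'eef_pos': array([ 0.148, -0.658,  0.226]), 'ee_rot': array([ 3.14 , -0.   , -2.921]), 'force': array([0.822, 0.098, 0.281]), 'moment': array([-0.075,  0.012, -0.051]), 'width': np.float64(0.088)}
dict_keys(['color', 'z_map', 'camera_matrix', 'extrinsics', 'shot']) [[497.31459408   0.         248.92682845]
 [  0.         497.31459408 188.75511553]
 [  0.           0.           1.        ]] [[-0.81134828 -0.39794102  0.42820195  1.11957236]
 [ 0.58455975 -0.54985927  0.596611    0.80809683]
 [-0.00196517  0.73436893  0.67874768  0.91046338]
 [ 0.          0.          0.          1.        ]]
scene cup_a_center 0.75 [267.4, 227.6, 299.2, 274.8] 1224
scene cup_a_center 0.74 [303.7, 293.9, 341.6, 345.2] 1491
scene cup_a_center 0.65 [175.5, 232.9, 204.3, 282.8] 1224
scene blue_cup_center 0.75 [297.8, 207.1, 329.1, 250.9] 1081
sce
[... 592 characters left out ...]
 0.08417607]
 [ 0.01015503  0.10655113  0.99425537  1.17976879]
 [ 0.          0.          0.          1.        ]]
top cup_a_center 0.91 [107.4, 159.0, 142.7, 184.7] 626
top cup_a_center 0.82 [212.3, 113.9, 236.6, 143.8] 566
top cup_a_center 0.66 [173.0, 175.1, 200.9, 200.2] 507
top cup_a_center 0.56 [311.2, 187.7, 406.0, 279.4] 6905
top blue_cup_center 0.7 [184.3, 212.0, 204.5, 233.6] 537
top tray 0.67 [153.8, 162.5, 232.7, 281.3] 6180
top rack 0.82 [311.6, 130.6, 418.4, 277.5] 12110
top peg_a_tip 0.91 [312.0, 183.8, 408.8, 276.7] 6820
top push_panel 0.63 [309.0, 186.6, 406.1, 278.9] 6865
top carriage 0.69 [311.4, 185.8, 405.0, 279.0] 6776
top carriage 0.46 [173.4, 173.2, 200.7, 199.5] 523
```

View pics/scene0.png

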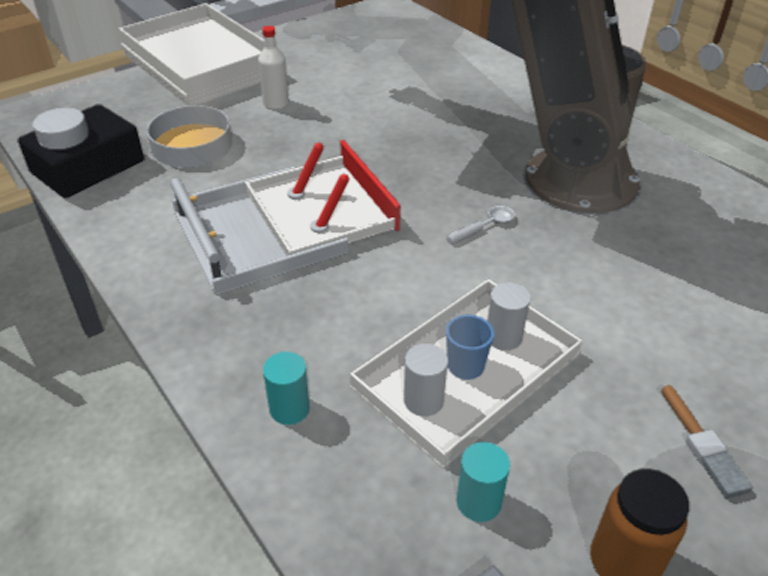

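View pics/top0.png

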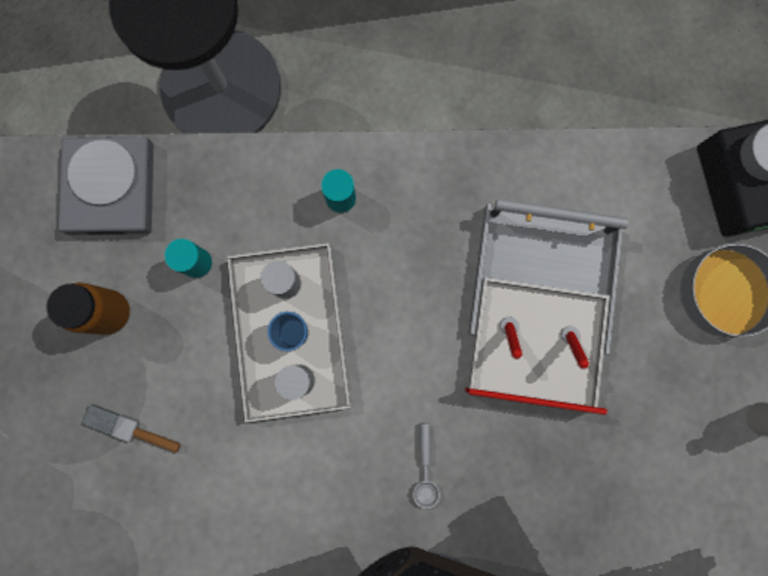

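The steel cups are the two grey cylinders in the tray, at scene0 (425,378) and (508,315), with the blue cup between them at (468,345). In top0 they are at (280,278) and (294,382). The turquoise look-alikes are outside the tray, at scene (286,388) and (482,482), and I'll leave them alone. The rack is on the robot's right, carriage pulled out towards the robot, and the red panel faces the base.

```bash
python3 - <<'E'
from h import *
import pickle
P={}
for n in ['top','scene']:
    f=pickle.load(open(n+'0.pkl','rb'));W=cloud(f);c=f['color'].astype(int)
    P[n]=(W,c)
    inb=(W[...,2]>-.01)&(W[...,2]<.2)&(f['z_map']>0)
    print(n,'bench z',np.median(W[...,2][inb]))
    red=(c[...,0]>110)&(c[...,1]<60)&(c[...,2]<60)&inb&(W[...,0]>.2)&(W[...,0]<.8)&(W[...,1]<0)
    num,lab,st,cen=cv2.connectedComponentsWithStats(red.astype(np.uint8))
    for i in range(1,num):
        if st[i,4]<12: continue
        p=W[lab==i]; d=p-p.mean(0); u=np.linalg.svd(d,full_matrices=False)[2][0]; t=d@u
        print(' red',st[i],p.mean(0).round(3),'dir',u.round(3),'ends',p[t.argmin()].round(3),p[t.argmax()].round(3),'z',p[:,2].min().round(3),p[:,2].max().round(3))
# cups: top faces
for n,seeds in [('top',[(280,278),(294,382),(290,330)]),('scene',[(425,360),(508,298),(468,335)])]:
    W,c=P[n]
    for s in seeds:
        x,y=s[0]/1.5,s[1]/1.5
        p0=W[int(y),int(x)]
        m=(np.hypot(W[...,0]-p0[0],W[...,1]-p0[1])<.06)&(W[...,2]>.085)&(W[...,2]<.12)
        p=W[m]
        if len(p)>20:
            e=cv2.minEnclosingCircle(p[:,:2].astype(np.float32)); print(n,s,p0.round(3),len(p),'circ',np.round(e[0],4),round(e[1],4),'med z',np.median(p[:,2]).round(4),'mean',p.mean(0).round(4))
        else: print(n,s,p0)
f=P['top'];im=f[1].astype(np.uint8);save('top_rack.png',im[120:290,290:430],4);save('top_tray.png',im[150:300,140:250],4)
E
```

```text
top bench z 0.000562533973402779
 red [338 215  10  24  88] [ 0.517 -0.163  0.089] dir [-0.532  0.096  0.841] ends [ 0.554 -0.165  0.027] [ 0.491 -0.154  0.124] z 0.027 0.126
 red [380 221  12  24  76] [ 0.498 -0.281  0.088] dir [-0.526  0.096  0.845] ends [ 0.535 -0.289  0.028] [ 0.47  -0.279  0.121] z 0.028 0.125
 red [313 259  92  17 345] [ 0.407 -0.206  0.07 ] dir [-0.165 -0.986 -0.012] ends [ 0.432 -0.081  0.073] [ 0.382 -0.357  0.002] z 0.002 0.078
scene bench z 0.0011870502058625165
 red [176  18   7   7  41] [ 0.364 -0.65   0.184] dir [ 0.741  0.533 -0.41 ] ends [ 0.361 -0.667  0.187] [ 0.372 -0.643  0.178] z 0.175 0.192
 red [228  94  39  59 506] [ 0.413 -0.191  0.049] dir [ 0.16   0.987 -0.018] ends [ 0.389 -0.321  0.069] [ 0.432 -0.075  0.035] z 0.014 0.075
 red [196  96  19  33 189] [ 0.502 -0.274  0.074] dir [ 0.496 -0.083 -0.864] ends [ 0.472 -0.274  0.12 ] [ 0.535 -0.279  0.028] z 0.023 0.122
 red [211 117  21  34 211] [ 0.522 -0.156  0.074] dir [ 0.49  -0.086 -0.867] ends [ 0.495 -0.146  0.123] [ 0.552 -0.163  0.026] z 0.024 0.123
top (280, 278) [0.64  0.264 0.1  ] 411 circ [0.6401 0.2692] 0.0312 med z 0.0996 mean [0.64   0.2682 0.0994]
top (294, 382) [0.453 0.237 0.101] 433 circ [0.4663 0.2437] 0.046 med z 0.0994 mean [0.451  0.2425 0.0993]
top (290, 330) [0.548 0.259 0.01 ] 61 circ [0.5432 0.254 ] 0.0362 med z 0.0863 mean [0.543  0.2569 0.0864]
scene (425, 360) [0.644 0.272 0.101] 593 circ [0.6423 0.2695] 0.0324 med z 0.0997 mean [0.6447 0.2735 0.0987]
scene (508, 298) [0.458 0.245 0.101] 494 circ [0.4679 0.2423] 0.0489 med z 0.0995 mean [0.4563 0.2472 0.0981]
scene (468, 335) [0.524 0.235 0.048] 189 circ [0.5227 0.236 ] 0.0588 med z 0.0944 mean [0.4941 0.247  0.0936]
```

View pics/top_rack.png

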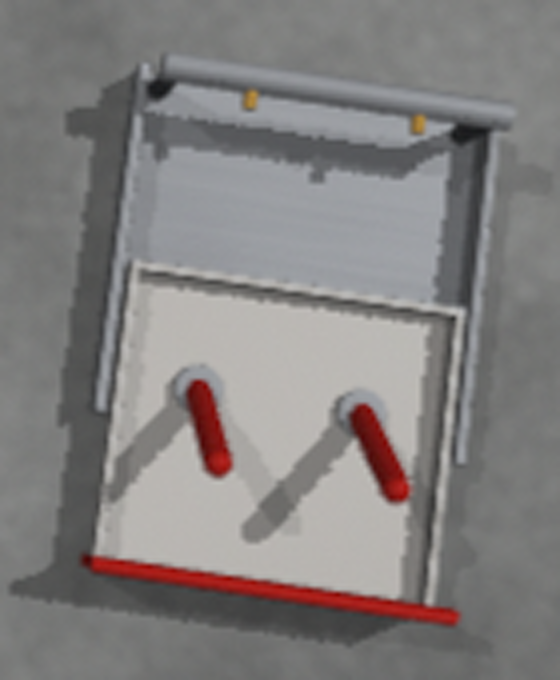

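View pics/top_tray.png

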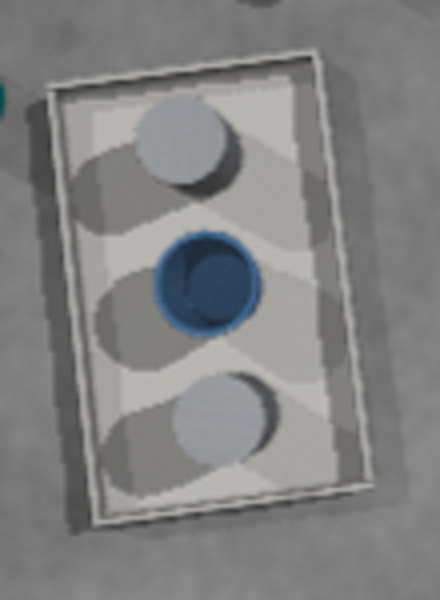

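```bash
python3 - <<'E'
from h import *
import pickle
from scipy.optimize import least_squares
D={'a':[],'b':[],'p':[]}
for n in ['top','scene']:
    f=pickle.load(open(n+'0.pkl','rb'));W=cloud(f);c=f['color'].astype(int)
    red=(c[...,0]>100)&(c[...,1]<60)&(c[...,2]<60)&(W[...,0]>.35)&(W[...,0]<.6)&(W[...,1]<0)&(W[...,1]>-.4)&(W[...,2]>.02)&(W[...,2]<.135)
    num,lab,st,cen=cv2.connectedComponentsWithStats(red.astype(np.uint8))
    for i in range(1,num):
        if st[i,4]<30: continue
        p=W[lab==i];m=p.mean(0); k='p' if m[0]<.45 else ('a' if m[1]<-.22 else 'b'); D[k].append(p)
def fit(P,yaw):
    u=np.array([-.5*np.cos(yaw),-.5*np.sin(yaw),.866])
    def r(x): # x: tip xy
        tip=np.array([x[0],x[1],.122]); d=P-tip; t=np.clip(d@u,-.12,-.01)
        return np.linalg.norm(d-np.outer(t,u),axis=1)-.010
    s=least_squares(r,[P[P[:,2].argmax()][0],P[P[:,2].argmax()][1]],loss='soft_l1',f_scale=.002)
    return s.x,np.sqrt(np.mean(s.fun**2))
for y in [-.15,-.165,-.18]:
    for k in 'ab':
        print(y,k,[ (fit(p,y)[0].round(4),fit(p,y)[1].round(4)) for p in D[k]], fit(np.vstack(D[k]),y)[0].round(4))
for i,p in enumerate(D['p']):
    if i==0: p=p[p[:,2]>.06]
    l=cv2.fitLine(p[:,:2].astype(np.float32),cv2.DIST_HUBER,0,.01,.01).ravel();print('panel',l, p[:,2].min(),p[:,2].max(),p.mean(0))
    ex=np.array([.9864,-.1643]); s=p[:,:2]@ex; t=p[:,:2]@np.array([.1643,.9864]); print('x range',np.percentile(s,[5,25,50,75,95]).round(4),'y',t.min(),t.max())
    lo=(p[:,2]<.055)
    if lo.any(): print('face',np.median(s[lo]))
E
```

```text
-0.15 a [(array([ 0.4697, -0.2761]), np.float64(0.0012)), (array([ 0.47  , -0.2771]), np.float64(0.0055))] [ 0.4697 -0.2769]
-0.15 b [(array([ 0.4894, -0.1582]), np.float64(0.001)), (array([ 0.4978, -0.144 ]), np.float64(0.0031))] [ 0.4894 -0.1589]
-0.165 a [(array([ 0.4697, -0.2758]), np.float64(0.0012)), (array([ 0.4701, -0.2767]), np.float64(0.0055))] [ 0.4698 -0.2765]
-0.165 b [(array([ 0.4894, -0.1579]), np.float64(0.001)), (array([ 0.4979, -0.1436]), np.float64(0.0031))] [ 0.4895 -0.1585]
-0.18 a [(array([ 0.4698, -0.2754]), np.float64(0.0012)), (array([ 0.4702, -0.2763]), np.float64(0.0055))] [ 0.4699 -0.2761]
-0.18 b [(array([ 0.4895, -0.1575]), np.float64(0.001)), (array([ 0.4979, -0.1432]), np.float64(0.0031))] [ 0.4896 -0.158 ]
panel [ 0.1652792   0.9862468   0.4066737  -0.20529653] 0.06431314521735199 0.07759850486324504 [ 0.4066737  -0.20529652  0.07049514]
x range [0.4301 0.4323 0.4349 0.4375 0.4395] y -0.2603796848769265 -0.008664531965079082
panel [ 0.16400519  0.9864595   0.41073626 -0.20591635] 0.021887038928721236 0.07483023082240359 [ 0.41292918 -0.19237229  0.04973039]
x range [0.4357 0.4382 0.4391 0.4399 0.4411] y -0.25257096831244236 -0.0032245740239623447
face 0.4391099003253359
```

```bash
cat >> h.py <<'E'
def to(x,y,z,turn=0.):
    s=arm.get_state();p=s['eef_pos'];psi=s['ee_rot'][2]-turn
    dx,dy=x-p[0],y-p[1]
    print('t',round(float(s['t']),2),'turn',turn,'then tx %.4f ty %.4f tz %.4f'%(dx*np.cos(psi)+dy*np.sin(psi),dx*np.sin(psi)-dy*np.cos(psi),p[2]-z))
E
python3 -c "
from h import *
to(.641,.269,.226,.088)"
```

```text
t 0.8 turn 0.088 then tx -0.6117 ty 0.8541 tz 0.0006
```

>>> {"name": "apply_moves", "arguments": {
  "moves": [
    [1,0,0,-0.01,0.088],
    [1,-0.0218,0.0305,0,0],
    [1,-0.0218,0.0305,0,0],
    [1,-0.0218,0.0305,0,0],
    [1,-0.0218,0.0305,0,0],
    [1,-0.0218,0.0305,0,0],
    [1,-0.0218,0.0305,0,0],
    [1,-0.0218,0.0305,0,0],
    [1,-0.0218,0.0305,0,0],
    [1,-0.0218,0.0305,0,0],
    [1,-0.0218,0.0305,0,0],
    [1,-0.0218,0.0305,0,0]
  ]
}}

```text
t: 1.8
eef_pos: [0.3415, -0.2927, 0.237]
ee_rot: [-3.141, 0.001, -3.009]
force: [0.5, 0.2, -0.3]
width: 0.0878
```

>>> {"name": "apply_moves", "arguments": {
  "moves": [
    [1,-0.0218,0.0305,0,0],
    [1,-0.0218,0.0305,0,0],
    [1,-0.0218,0.0305,0,0],
    [1,-0.0218,0.0305,0,0],
    [1,-0.0218,0.0305,0,0],
    [1,-0.0218,0.0305,0,0],
    [1,-0.0218,0.0305,0,0],
    [1,-0.0218,0.0305,0,0],
    [1,-0.0218,0.0305,0,0],
    [1,-0.0218,0.0305,0,0],
    [1,-0.0218,0.0305,0,0],
    [1,-0.0218,0.0305,0,0]
  ]
}}

```text
t: 2.8
eef_pos: [0.5525, 0.105, 0.2369]
ee_rot: [3.141, 0.001, -3.008]
force: [0.7, 0.1, -0.0]
width: 0.0874
```

```bash
python3 -c "
from h import *
to(.641,.269,.17)
s=arm.get_state();print(s['eef_pos'],s['ee_rot'],s['q'])"
```

```text
t 2.8 turn 0.0 then tx -0.1095 ty 0.1508 tz 0.0669
[0.55247229 0.10503194 0.23686563] [ 3.14139504e+00  6.40883828e-04 -3.00837936e+00] [ 5.35962435e-01  1.66932211e-01 -2.25141179e-01  7.51116824e-05
 -1.17805588e+00 -1.97357413e+00]
```

>>> {"name": "apply_moves", "arguments": {
  "moves": [
    [1,-0.022,0.0303,0,0],
    [1,-0.022,0.0303,0.01,0],
    [1,-0.022,0.0303,0.01,0],
    [1,-0.022,0.0303,0.015,0],
    [1,-0.0223,0.0303,0.015,0],
    [1,0,0,0.017,0],
    [1,0,0,0,0],
    [1,0,0,0,0]
  ]
}}

```text
t: 3.47
eef_pos: [0.6405, 0.2676, 0.1682]
ee_rot: [-3.14, -0.003, -3.008]
force: [-0.4, -0.1, 0.2]
width: 0.0875
```

```bash
python3 - <<'E'
from h import *
to(.641,.269,.055)
f=eyes.grab_frame('wrist');save('w1.png',f['color']);print(f['camera_matrix'],f['extrinsics'])
for r in outline_of('cup_a_center',f):print(r['score'],r['extent'])
f=eyes.grab_frame('top');save('t1.png',f['color'])
E
```

```text
t 3.47 turn 0.0 then tx -0.0007 ty 0.0013 tz 0.1132
[[297.31863964   0.         255.71704419]
 [  0.         297.31863964 193.70101619]
 [  0.           0.           1.        ]] [[-0.13292363 -0.95514633 -0.26462576  0.56845224]
 [ 0.99112543 -0.12844762 -0.0342284   0.25963818]
 [-0.00129742 -0.26682709  0.96374355  0.32677353]
 [ 0.          0.          0.          1.        ]]
0.94 [153.4, 280.6, 178.3, 312.0]
0.86 [220.2, 152.5, 298.2, 237.7]
0.7 [368.9, 213.5, 413.8, 248.4]
0.3 [227.2, 0.0, 290.2, 33.2]
```

View pics/w1.png

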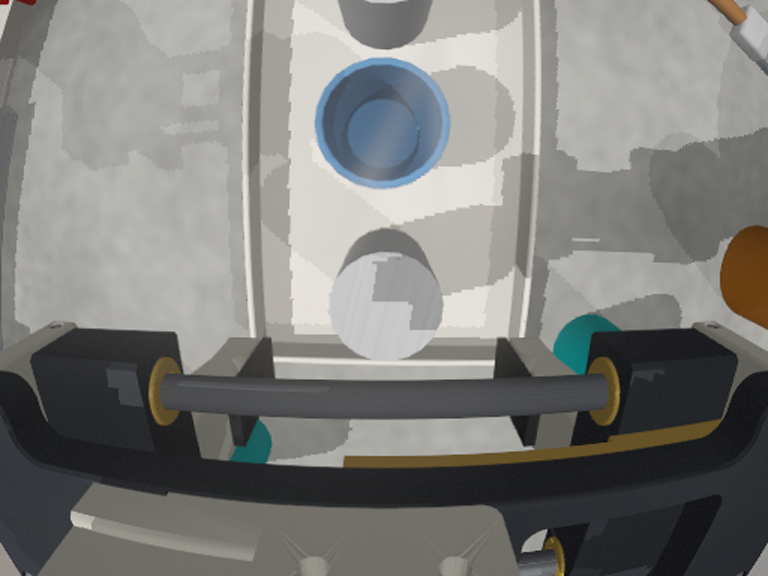

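>>> {"name": "apply_moves", "arguments": {
  "moves": [
    [1,-0.0007,0.001,0.03,0],
    [1,0,0,0.035,0],
    [1,0,0,0.03,0],
    [1,0,0,0.018,0],
    [1,0,0,0,0],
    [-1,0,0,0,0],
    [-1,0,0,0,0],
    [-1,0,0,0,0],
    [-1,0,0,0,0],
    [-1,0,0,0,0],
    [-1,0,0,0,0],
    [-1,0,0,0,0]
  ],
  "newtons": 12
}}

```text
t: 4.62
eef_pos: [0.6425, 0.2694, 0.0584]
ee_rot: [3.141, 0.002, -3.008]
force: [-1.7, -1.3, 7.0]
width: 0.0613
```

>>> {"name": "apply_moves", "arguments": {
  "moves": [
    [-1,0,0,0,0],
    [-1,0,0,-0.01,0],
    [-1,0,0,-0.02,0],
    [-1,0,0,0,0],
    [-1,0,0,0,0]
  ]
}}

```text
t: 5.03
eef_pos: [0.6424, 0.2695, 0.0881]
ee_rot: [3.14, 0.002, -3.009]
force: [-0.0, 0.2, -2.3]
width: 0.0617
```

```bash
python3 - <<'E'
from h import *
print(arm.get_state()['force'],arm.get_state()['eef_pos'])
f=eyes.grab_frame('scene');save('s2.png',f['color'][150:320,200:420],3.5)
E
```

```text
[-0.04018573  0.15899424 -2.32724863] [0.6423585  0.26953927 0.08814373]
```

View pics/s2.png

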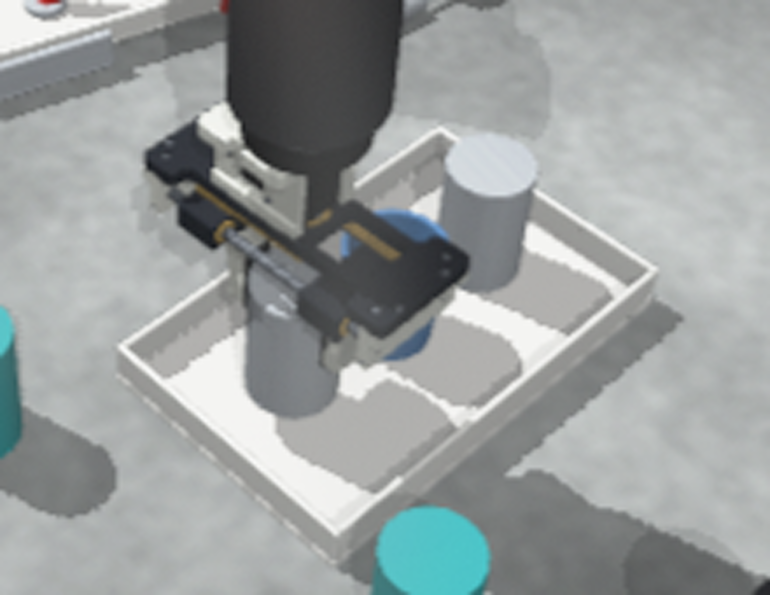

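>>> {"name": "apply_moves", "arguments": {
  "moves": [
    [-1,0,0,-0.03,0],
    [-1,0,0,-0.04,0.05],
    [-1,0,0,-0.04,0.12],
    [-1,0,0,-0.04,0.1276],
    [-1,0,0,0,0]
  ]
}}

```text
t: 5.5
eef_pos: [0.645, 0.2702, 0.2458]
ee_rot: [3.135, 0.01, 2.973]
force: [0.7, 2.2, -0.3]
width: 0.0617
```

```bash
python3 - <<'E'
from h import *
print(arm.get_state()['ee_rot'])
to(.482,-.278,.235)
E
```

```text
[3.13468367 0.00998969 2.97257957]
t 5.5 turn 0.0 then tx 0.0685 ty -0.5678 tz 0.0108
```

>>> {"name": "apply_moves", "arguments": {
  "moves": [
    [-1,0.0043,-0.02,0,0],
    [-1,0.0043,-0.036,0,0],
    [-1,0.0043,-0.036,0,0],
    [-1,0.0043,-0.036,0,0],
    [-1,0.0043,-0.036,0,0],
    [-1,0.0043,-0.036,0,0],
    [-1,0.0043,-0.036,0,0],
    [-1,0.0043,-0.036,0,0],
    [-1,0.0043,-0.036,0,0],
    [-1,0.0043,-0.036,0,0],
    [-1,0.0043,-0.036,0,0],
    [-1,0.0043,-0.036,0,0]
  ]
}}

```text
t: 6.5
eef_pos: [0.5223, -0.1346, 0.2357]
ee_rot: [3.141, -0.001, 2.98]
force: [0.9, 0.7, -1.8]
width: 0.0618
```

>>> {"name": "apply_moves", "arguments": {
  "moves": [
    [-1,0.0043,-0.036,0,0],
    [-1,0.0043,-0.036,0,0],
    [-1,0.0043,-0.036,0,0],
    [-1,0.0043,-0.026,0,0],
    [-1,0,-0.015,0,0],
    [-1,0,0,0,0],
    [-1,0,0,0,0],
    [-1,0,0,0,0]
  ]
}}

```text
t: 7.17
eef_pos: [0.4824, -0.277, 0.2358]
ee_rot: [3.141, -0.001, 2.979]
force: [0.6, 0.0, -1.6]
width: 0.0614
```

```bash
python3 - <<'E'
from h import *
print(arm.get_state()['ee_rot'],arm.get_state()['eef_pos'],arm.get_state()['force'])
to(.482,-.278,.19)
for n in ['wrist','scene','top']:
    f=eyes.grab_frame(n);save(n+'3.png',f['color'])
    if n=='scene': save('s3c.png',f['color'][20:180,100:320],3.5)
E
```

```text
[ 3.14117718e+00 -1.01625664e-03  2.97938153e+00] [ 0.48236328 -0.27704509  0.23583858] [ 0.6159034   0.02349758 -1.59373157]
t 7.17 turn 0.0 then tx 0.0002 ty -0.0010 tz 0.0458
```

View pics/s3c.png

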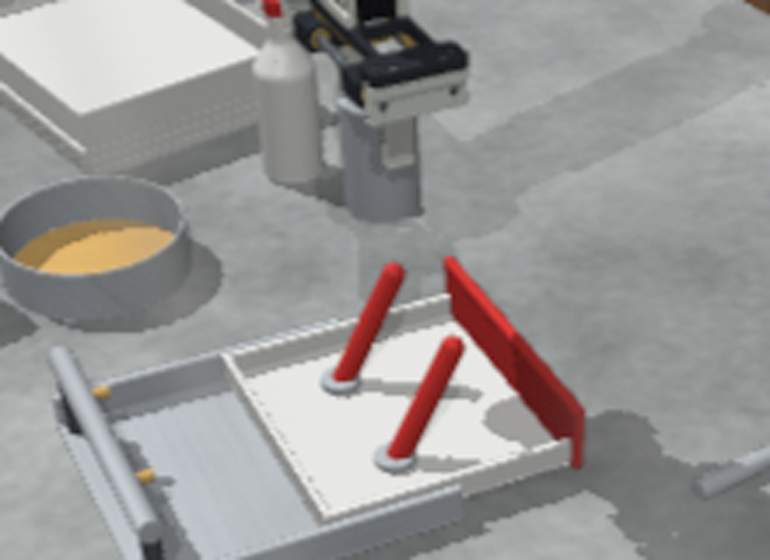

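View pics/wrist3.png

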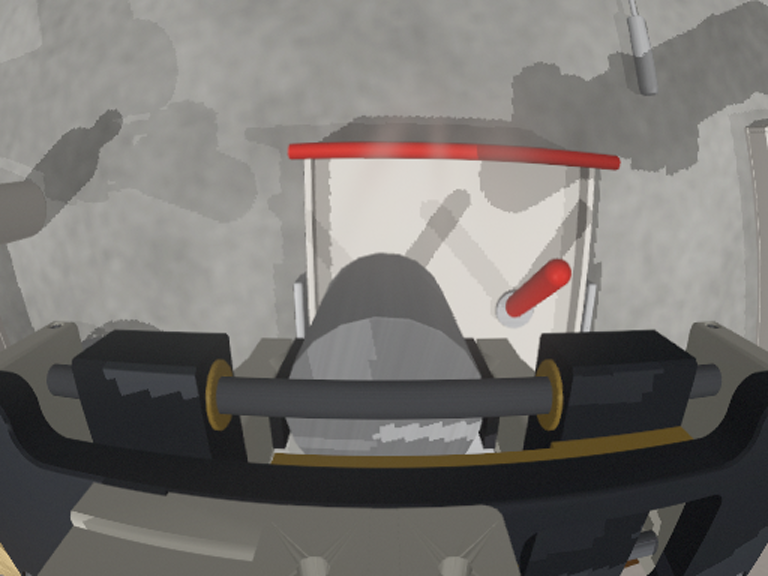

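>>> {"name": "apply_moves", "arguments": {
  "moves": [
    [-1,0,-0.001,0.02,0],
    [-1,0,0,0.025,0],
    [-1,0,0,0.02,0],
    [-1,0,0,0.015,0],
    [-1,0,0,0.01,0],
    [-1,0,0,0,0],
    [-1,0,0,0,0]
  ],
  "newtons": 8
}}

```text
t: 7.9
eef_pos: [0.4827, -0.2782, 0.1467]
ee_rot: [-3.141, -0.0, 2.98]
force: [0.6, -0.6, -0.5]
width: 0.0614
```

>>> {"name": "apply_moves", "arguments": {
  "moves": [
    [-1,0,0,0.007,0],
    [-1,0,0,0.007,0],
    [-1,0,0,0.006,0],
    [-1,0,0,0.005,0],
    [-1,0,0,0,0]
  ]
}}

```text
t: 8.32
eef_pos: [0.4823, -0.2785, 0.1206]
ee_rot: [3.141, -0.001, 2.979]
force: [1.4, -0.1, -1.2]
width: 0.0617
```

```bash
python3 - <<'E'
from h import *
f=eyes.grab_frame('scene');save('s4c.png',f['color'][20:180,100:320],3.5)
E
```

```text
(no output)
```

View pics/s4c.png

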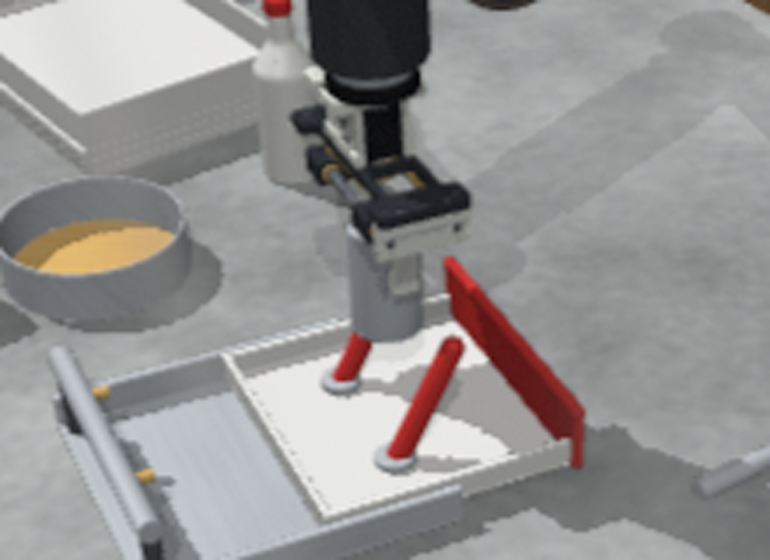

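>>> {"name": "apply_moves", "arguments": {
  "moves": [
    [-1,0,0,0.004,0],
    [-1,0,0,0.004,0],
    [-1,0,0,0.004,0],
    [-1,0,0,0.004,0],
    [-1,0,0,0,0]
  ],
  "newtons": 6
}}

```text
t: 8.78
eef_pos: [0.4819, -0.2783, 0.1045]
ee_rot: [3.141, -0.001, 2.979]
force: [0.2, -0.2, -1.1]
width: 0.0621
```

>>> {"name": "apply_moves", "arguments": {
  "moves": [
    [-1,0,0,0.004,0],
    [-1,0,0,0.004,0],
    [-1,0,0,0,0]
  ]
}}

```text
t: 9.03
eef_pos: [0.482, -0.2783, 0.0966]
ee_rot: [3.141, -0.001, 2.979]
force: [0.2, 0.3, -1.4]
width: 0.0615
```

```bash
python3 - <<'E'
from h import *
f=eyes.grab_frame('scene');save('s5c.png',f['color'][20:180,100:320],3.5)
f=eyes.grab_frame('wrist');save('w5.png',f['color'])
E
```

```text
(no output)
```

View pics/s5c.png

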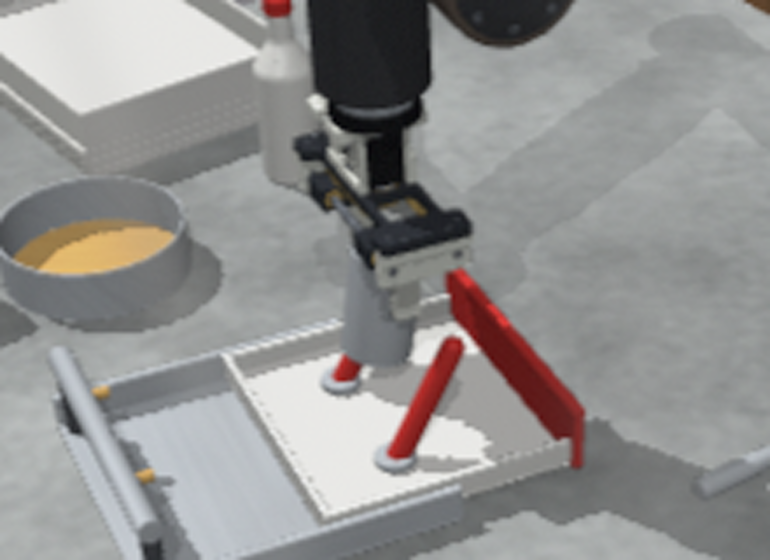

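View pics/w5.png

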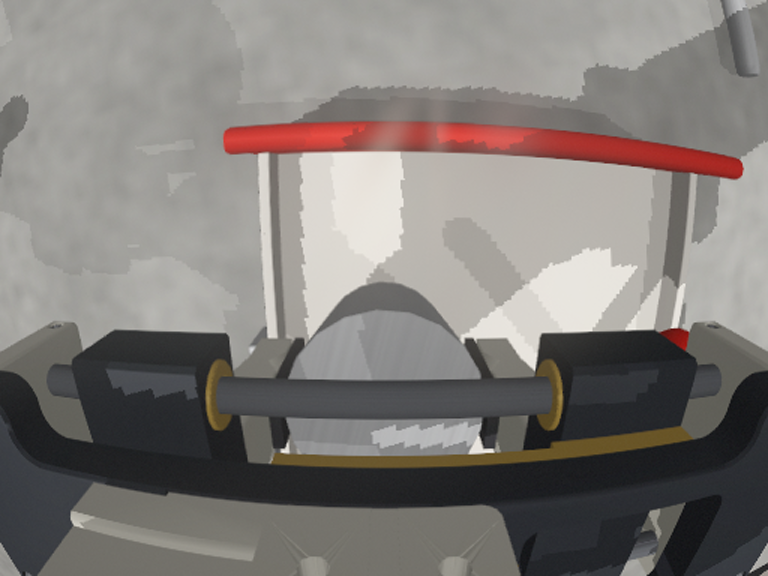

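The cup is pivoting onto the peg as planned, so I'll keep lowering until it seats.

>>> {"name": "apply_moves", "arguments": {
  "moves": [
    [-1,0,0,0.004,0],
    [-1,0,0,0.004,0],
    [-1,0,0,0,0]
  ]
}}

```text
t: 9.38
eef_pos: [0.482, -0.2783, 0.0887]
ee_rot: [3.141, -0.001, 2.979]
force: [0.0, -0.3, -2.1]
width: 0.0614
```

>>> {"name": "apply_moves", "arguments": {
  "moves": [
    [-1,0,0,0.003,0],
    [-1,0,0,0.001,0],
    [-1,0,0,0,0]
  ]
}}

```text
t: 9.63
eef_pos: [0.4827, -0.2786, 0.0861]
ee_rot: [-3.141, 0.001, 2.98]
force: [-0.6, 0.3, 5.0]
width: 0.0616
```

Force has jumped to +5 N, so the cup is seated. I'll release it gently.

>>> {"name": "apply_moves", "arguments": {
  "moves": [
    [0.45,0,0,0,0],
    [0.55,0,0,0,0],
    [0.7,0,0,0,0],
    [1,0,0,0,0],
    [1,0,0,0,0],
    [1,0,0,0,0],
    [1,0,0,0,0]
  ]
}}

```text
t: 10.22
eef_pos: [0.4824, -0.2785, 0.0855]
ee_rot: [3.142, -0.0, 2.979]
force: [0.2, 0.3, 0.1]
width: 0.0871
```

```bash
python3 - <<'E'
from h import *
f=eyes.grab_frame('scene');save('s6c.png',f['color'][20:180,100:320],3.5)
f=eyes.grab_frame('wrist');save('w6.png',f['color'])
E
```

```text
(no output)
```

View pics/s6c.png

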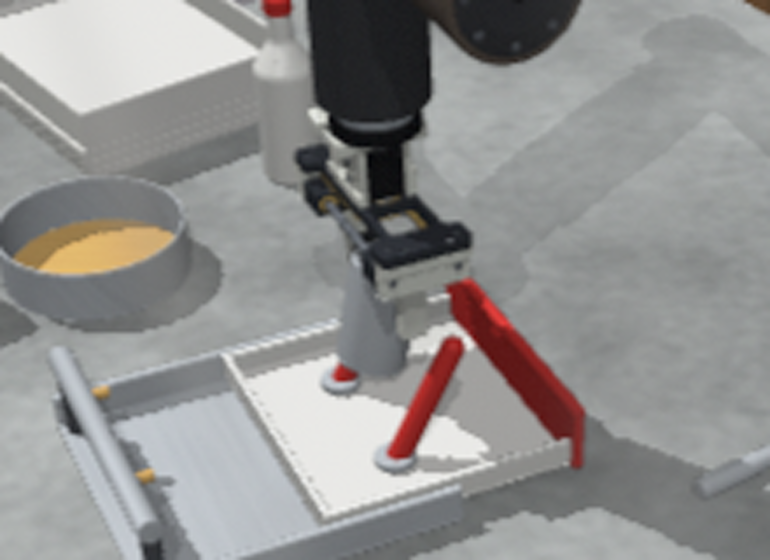

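View pics/w6.png

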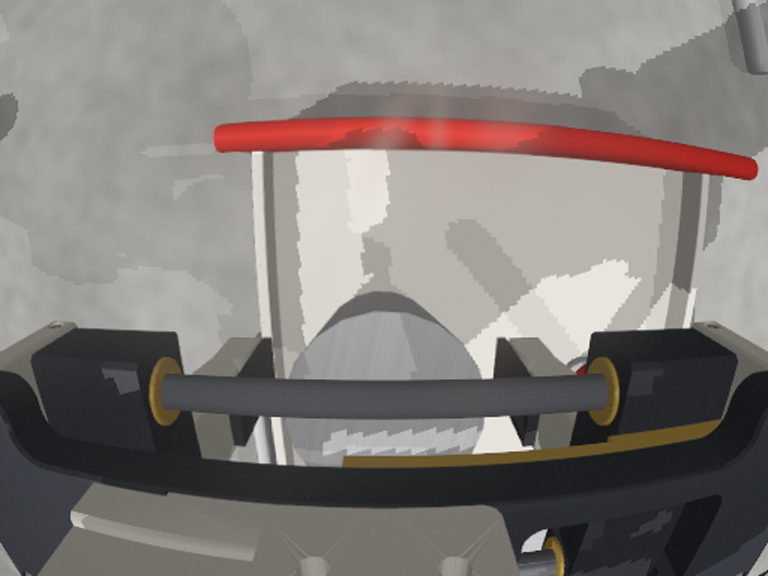

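The cup hangs freely on peg a, clear of both pads. Next is the near cup.

>>> {"name": "apply_moves", "arguments": {
  "moves": [
    [1,0,0,-0.01,0],
    [1,0,0,-0.02,0],
    [1,0,0,-0.035,0],
    [1,0,0,-0.035,0],
    [1,0,0,-0.035,-0.06],
    [1,0,0,-0.02,-0.12],
    [1,0,0,0,-0.1176],
    [1,0,0,0,0],
    [1,0,0,0,0]
  ]
}}

```text
t: 11.07
eef_pos: [0.4821, -0.2783, 0.2409]
ee_rot: [3.141, 0.0, -3.01]
force: [-1.0, -0.3, -0.3]
width: 0.0878
```

```bash
python3 - <<'E'
from h import *
print(arm.get_state()['ee_rot'])
to(.4525,.2435,.17)
f=eyes.grab_frame('scene');save('s7c.png',f['color'][20:180,100:320],3.5)
E
```

```text
[ 3.14137225e+00  3.78839293e-04 -3.01000276e+00]
t 11.07 turn 0.0 then tx -0.0391 ty 0.5212 tz 0.0709
```

View pics/s7c.png

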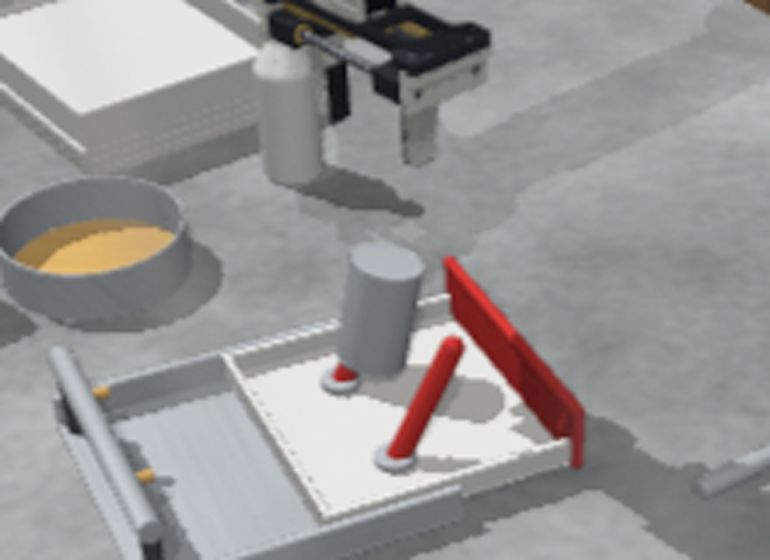

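>>> {"name": "apply_moves", "arguments": {
  "moves": [
    [1,-0.0026,0.021,0,0],
    [1,-0.0026,0.036,0,0],
    [1,-0.0026,0.036,0,0],
    [1,-0.0026,0.036,0,0],
    [1,-0.0026,0.036,0,0],
    [1,-0.0026,0.036,0,0],
    [1,-0.0026,0.036,0,0],
    [1,-0.0026,0.036,0,0],
    [1,-0.0026,0.036,0,0],
    [1,-0.0026,0.036,0,0],
    [1,-0.0026,0.036,0,0],
    [1,-0.0026,0.036,0,0]
  ]
}}

```text
t: 12.12
eef_pos: [0.4561, 0.1403, 0.2399]
ee_rot: [-3.141, -0.001, -3.01]
force: [1.6, -0.1, 0.0]
width: 0.0876
```

>>> {"name": "apply_moves", "arguments": {
  "moves": [
    [1,-0.0026,0.036,0.01,0],
    [1,-0.0026,0.036,0.02,0],
    [1,-0.0026,0.032,0.02,0],
    [1,0,0,0.02,0],
    [1,0,0,0,0],
    [1,0,0,0,0]
  ]
}}

```text
t: 12.62
eef_pos: [0.4498, 0.2421, 0.1692]
ee_rot: [-3.138, -0.003, -3.008]
force: [0.1, 1.1, 0.0]
width: 0.0872
```

```bash
python3 - <<'E'
from h import *
to(.4525,.2435,.055)
f=eyes.grab_frame('wrist');save('w8.png',f['color'])
E
```

```text
t 12.62 turn 0.0 then tx -0.0028 ty 0.0010 tz 0.1142
```

View pics/w8.png

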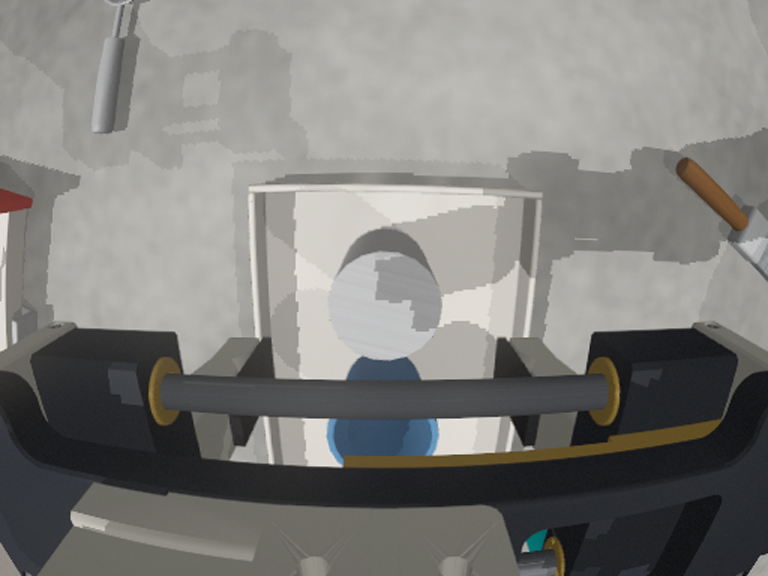

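>>> {"name": "apply_moves", "arguments": {
  "moves": [
    [1,-0.0015,0.0005,0.03,0],
    [1,0,0,0.035,0],
    [1,0,0,0.03,0],
    [1,0,0,0.018,0],
    [1,0,0,0,0],
    [-1,0,0,0,0],
    [-1,0,0,0,0],
    [-1,0,0,0,0],
    [-1,0,0,0,0],
    [-1,0,0,0,0],
    [-1,0,0,0,0],
    [-1,0,0,0,0]
  ],
  "newtons": 12
}}

```text
t: 13.67
eef_pos: [0.4529, 0.2442, 0.059]
ee_rot: [3.141, 0.002, -3.006]
force: [-1.1, -2.2, 8.4]
width: 0.0627
```

>>> {"name": "apply_moves", "arguments": {
  "moves": [
    [-1,0,0,0,0],
    [-1,0,0,-0.01,0],
    [-1,0,0,-0.02,0],
    [-1,0,0,-0.03,0],
    [-1,0,0,-0.04,0.05],
    [-1,0,0,-0.04,0.12],
    [-1,0,0,-0.04,0.1276],
    [-1,0,0,0,0],
    [-1,0,0,0,0],
    [-1,0,0,0,0]
  ]
}}

```text
t: 14.5
eef_pos: [0.4515, 0.2434, 0.2375]
ee_rot: [3.141, -0.001, 2.983]
force: [0.0, -1.1, -3.8]
width: 0.0625
```

```bash
python3 - <<'E'
from h import *
print(arm.get_state()['ee_rot'])
to(.4895+.0118,-.158-.002,.235)
f=eyes.grab_frame('scene');save('s9.png',f['color'])
E
```

```text
[ 3.14100344e+00 -6.35996588e-04  2.98291250e+00]
t 14.5 turn 0.0 then tx -0.1129 ty -0.3905 tz 0.0025
```

View pics/s9.png

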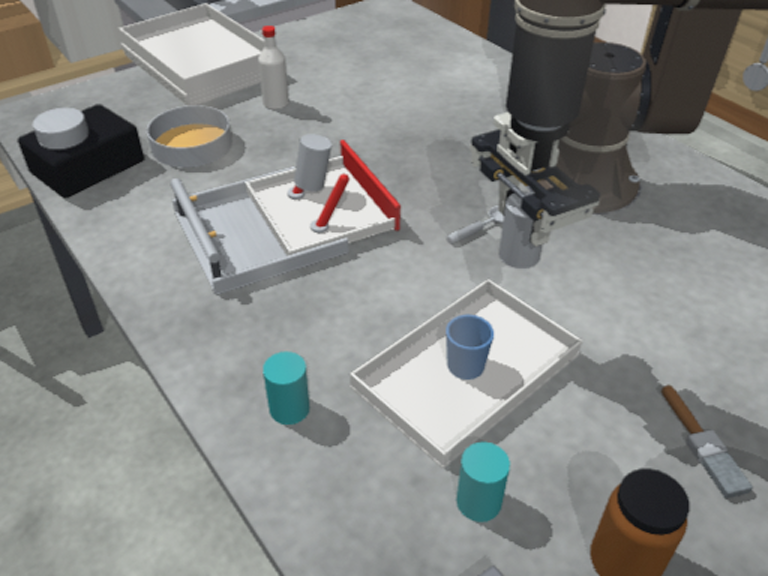

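>>> {"name": "apply_moves", "arguments": {
  "moves": [
    [-1,-0.0094,-0.022,0,0],
    [-1,-0.0094,-0.034,0,0],
    [-1,-0.0094,-0.034,0,0],
    [-1,-0.0094,-0.034,0,0],
    [-1,-0.0094,-0.034,0,0],
    [-1,-0.0094,-0.034,0,0],
    [-1,-0.0094,-0.034,0,0],
    [-1,-0.0094,-0.034,0,0],
    [-1,-0.0094,-0.034,0,0],
    [-1,-0.0094,-0.034,0,0],
    [-1,-0.0094,-0.034,0,0],
    [-1,-0.0095,-0.0285,0,0]
  ]
}}

```text
t: 15.55
eef_pos: [0.5003, -0.1619, 0.2358]
ee_rot: [-3.141, -0.004, 2.982]
force: [1.3, 0.0, -2.3]
width: 0.0631
```

>>> {"name": "apply_moves", "arguments": {
  "moves": [
    [-1,0,0,0,0],
    [-1,0,0,0,0],
    [-1,0,0,0,0]
  ]
}}

```text
t: 15.8
eef_pos: [0.5007, -0.1598, 0.236]
ee_rot: [-3.141, -0.003, 2.981]
force: [-0.0, 0.7, -2.4]
width: 0.0627
```

```bash
python3 - <<'E'
from h import *
to(.4895+.0118,-.158-.002,.145)
f=eyes.grab_frame('scene');save('s10c.png',f['color'][20:180,100:320],3.5)
W=cloud(f);c=f['color'].astype(int)
red=(c[...,0]>100)&(c[...,1]<60)&(c[...,2]<60)&(W[...,0]>.45)&(W[...,0]<.6)&(W[...,1]<-.1)&(W[...,1]>-.22)&(W[...,2]>.02)&(W[...,2]<.135)
p=W[red];print(p[p[:,2].argmax()],p.mean(0),red.sum())
E
```

```text
t 15.8 turn 0.0 then tx -0.0006 ty -0.0002 tz 0.0910
[ 0.5040436  -0.14737443  0.12283718] [ 0.52205203 -0.15592193  0.07478882] 212
```

View pics/s10c.png

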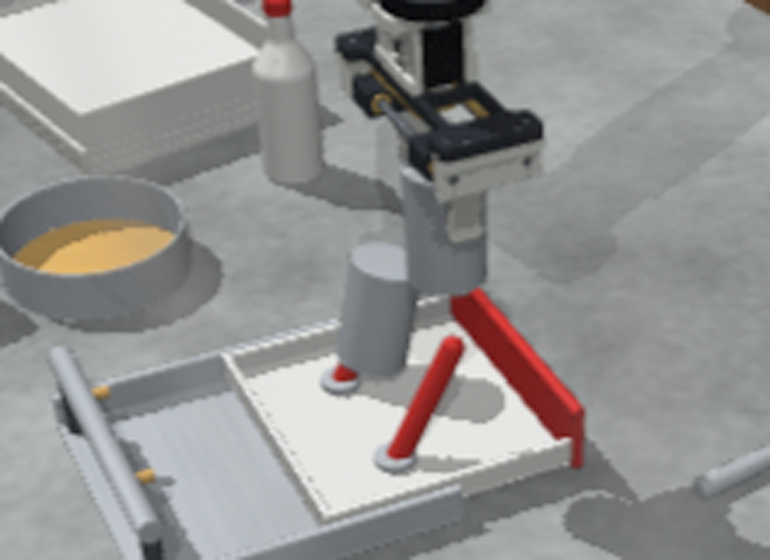

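The carriage hasn't moved, so I'll repeat the same insertion on peg b.

>>> {"name": "apply_moves", "arguments": {
  "moves": [
    [-1,-0.0005,0,0.02,0],
    [-1,0,0,0.025,0],
    [-1,0,0,0.02,0],
    [-1,0,0,0.015,0],
    [-1,0,0,0.01,0],
    [-1,0,0,0,0],
    [-1,0,0,0,0]
  ],
  "newtons": 8
}}

```text
t: 16.43
eef_pos: [0.5022, -0.1592, 0.1477]
ee_rot: [-3.141, -0.001, 2.984]
force: [0.2, -0.9, -1.2]
width: 0.0627
```

>>> {"name": "apply_moves", "arguments": {
  "moves": [
    [-1,0,0,0.007,0],
    [-1,0,0,0.007,0],
    [-1,0,0,0.006,0],
    [-1,0,0,0.005,0],
    [-1,0,0,0,0]
  ]
}}

```text
t: 16.85
eef_pos: [0.5019, -0.1599, 0.1216]
ee_rot: [3.142, -0.001, 2.982]
force: [1.3, 0.7, -2.2]
width: 0.0627
```

>>> {"name": "apply_moves", "arguments": {
  "moves": [
    [-1,0,0,0.004,0],
    [-1,0,0,0.004,0],
    [-1,0,0,0.004,0],
    [-1,0,0,0.004,0],
    [-1,0,0,0,0]
  ],
  "newtons": 6
}}

```text
t: 17.27
eef_pos: [0.5015, -0.1598, 0.1056]
ee_rot: [-3.142, -0.001, 2.982]
force: [0.0, -0.9, -1.5]
width: 0.0628
```

>>> {"name": "apply_moves", "arguments": {
  "moves": [
    [-1,0,0,0.004,0],
    [-1,0,0,0.004,0],
    [-1,0,0,0.003,0],
    [-1,0,0,0,0]
  ]
}}

```text
t: 17.6
eef_pos: [0.5016, -0.1598, 0.0947]
ee_rot: [-3.142, -0.001, 2.982]
force: [1.0, -0.5, -1.9]
width: 0.0629
```

```bash
python3 - <<'E'
from h import *
f=eyes.grab_frame('scene');save('s11c.png',f['color'][20:180,100:320],3.5)
E
```

```text
(no output)
```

View pics/s11c.png

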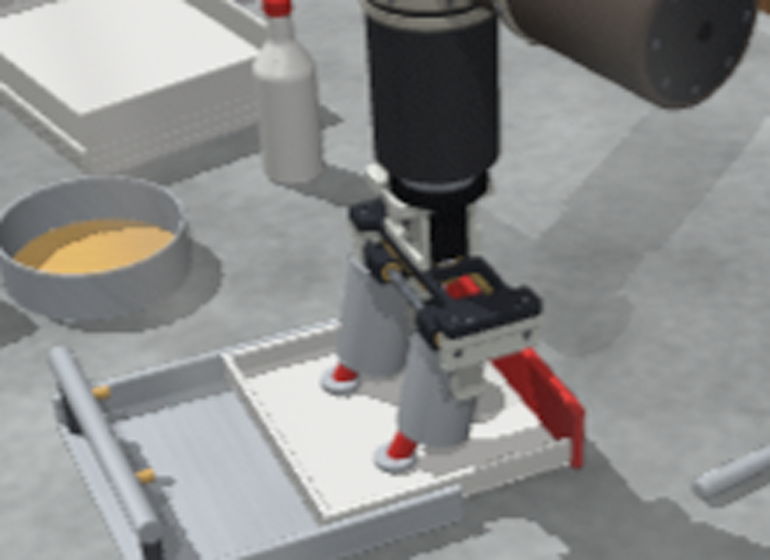

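>>> {"name": "apply_moves", "arguments": {
  "moves": [
    [-1,0,0,0.004,0],
    [-1,0,0,0.003,0],
    [-1,0,0,0,0]
  ]
}}

```text
t: 17.9
eef_pos: [0.5018, -0.1598, 0.0879]
ee_rot: [3.142, -0.001, 2.982]
force: [0.7, 0.3, -2.3]
width: 0.063
```

>>> {"name": "apply_moves", "arguments": {
  "moves": [
    [-1,0,0,0.002,0],
    [-1,0,0,0,0]
  ]
}}

```text
t: 18.07
eef_pos: [0.5022, -0.16, 0.0868]
ee_rot: [-3.141, 0.0, 2.982]
force: [0.0, 0.6, 1.9]
width: 0.0624
```

Seated: z-force went from -2.3 to +1.9 N at the same height as the first cup. I'll add 1 mm and release.

>>> {"name": "apply_moves", "arguments": {
  "moves": [
    [-1,0,0,0.001,0],
    [0.45,0,0,0,0],
    [0.55,0,0,0,0],
    [0.7,0,0,0,0],
    [1,0,0,0,0],
    [1,0,0,0,0],
    [1,0,0,0,0],
    [1,0,0,0,0],
    [1,0,0,0,0]
  ]
}}

```text
t: 18.82
eef_pos: [0.5021, -0.1599, 0.0855]
ee_rot: [-3.142, -0.0, 2.982]
force: [-0.2, 0.3, -0.6]
width: 0.0877
```

>>> {"name": "apply_moves", "arguments": {
  "moves": [
    [1,0,0,-0.01,0],
    [1,0,0,-0.02,0],
    [1,0,0,-0.03,0],
    [1,0,0,-0.03,0],
    [1,0,0,-0.03,0],
    [1,0,0,-0.02,0],
    [1,0,0,0,0],
    [1,0,0,0,0]
  ]
}}

```text
t: 19.48
eef_pos: [0.5027, -0.1598, 0.2276]
ee_rot: [3.141, 0.003, 2.982]
force: [-0.1, 0.2, -0.9]
width: 0.0874
```

```bash
python3 - <<'E'
from h import *
f=eyes.grab_frame('scene');save('s12c.png',f['color'][20:180,100:320],3.5)
f=eyes.grab_frame('top');save('t12c.png',f['color'][120:290,290:430],4)
print(arm.get_state()['ee_rot'],arm.get_state()['q'])
ex=np.array([.9864,-.1643]);ey=np.array([.1643,.9864])
for s in (.385,.40):
    print(s,s*ex-.135*ey)
p=s=.39*ex-.135*ey
to(p[0],p[1],.22)
E
```

```text
[ 3.14135236e+00 -5.51259427e-04  2.98185062e+00] [ 6.43364916e-02  1.14848826e-01 -3.14589836e-01 -3.92321768e-04
 -1.14184178e+00 -1.79471166e+00]
0.385 [ 0.3575835 -0.1964195]
0.4 [ 0.3723795 -0.198884 ]
t 19.58 turn 0.0 then tx 0.1313 ty -0.0591 tz 0.0053
```

View pics/s12c.png

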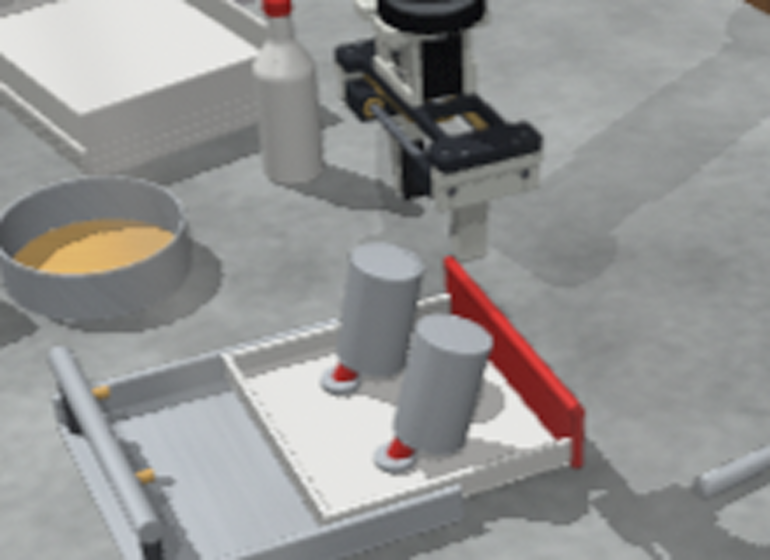

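View pics/t12c.png

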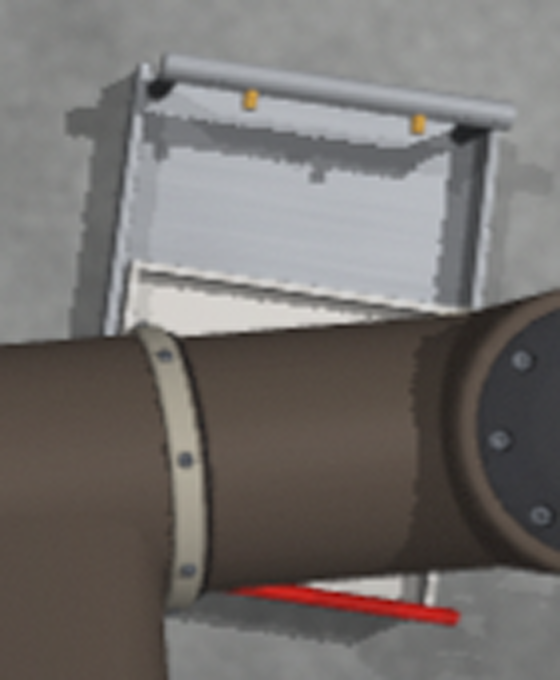

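Both cups hang on their pegs, the front panel is clear, and nothing is touching the cups. Next I back off to the front of the panel and push.

>>> {"name": "apply_moves", "arguments": {
  "moves": [
    [-1,0.01,-0.005,0,0.005],
    [-1,0.025,-0.012,0,0],
    [-1,0.025,-0.012,0,0],
    [-1,0.025,-0.012,0,0],
    [-1,0.025,-0.012,0,0],
    [-1,0.0165,-0.006,0,0],
    [-1,0,0,0,0],
    [-1,0,0,0,0],
    [-1,0,0,0,0]
  ],
  "newtons": 20
}}

```text
t: 20.33
eef_pos: [0.3675, -0.1975, 0.2253]
ee_rot: [-3.141, -0.0, 2.977]
force: [0.4, -0.1, 0.8]
width: 0.0333
```

>>> {"name": "apply_moves", "arguments": {
  "moves": [
    [-1,0,0,0.02,0],
    [-1,0,0,0.03,0],
    [-1,0,0,0.035,0],
    [-1,0,0,0.035,0],
    [-1,0,0,0.03,0],
    [-1,0,0,0.02,0],
    [-1,0,0,0,0],
    [-1,0,0,0,0]
  ]
}}

```text
t: 21.0
eef_pos: [0.3672, -0.1973, 0.0547]
ee_rot: [-3.141, -0.004, 2.978]
force: [0.8, 0.1, 0.5]
width: 0.0002
```

```bash
python3 - <<'E'
from h import *
s=arm.get_state();p=s['eef_pos'];print(p,s['ee_rot'],s['force'],'s',p[0]*.9864-p[1]*.1643,'t',p[0]*.1643+p[1]*.9864)
f=eyes.grab_frame('scene');save('s13c.png',f['color'][20:180,100:320],3.5)
f=eyes.grab_frame('wrist');save('w13.png',f['color'])
E
```

```text
[ 0.36724613 -0.1973151   0.05473779] [-3.14077422 -0.00389085  2.97759817] [0.78265536 0.14084074 0.50913064] s 0.39467045098497877 t -0.13429307919273165
```

View pics/s13c.png

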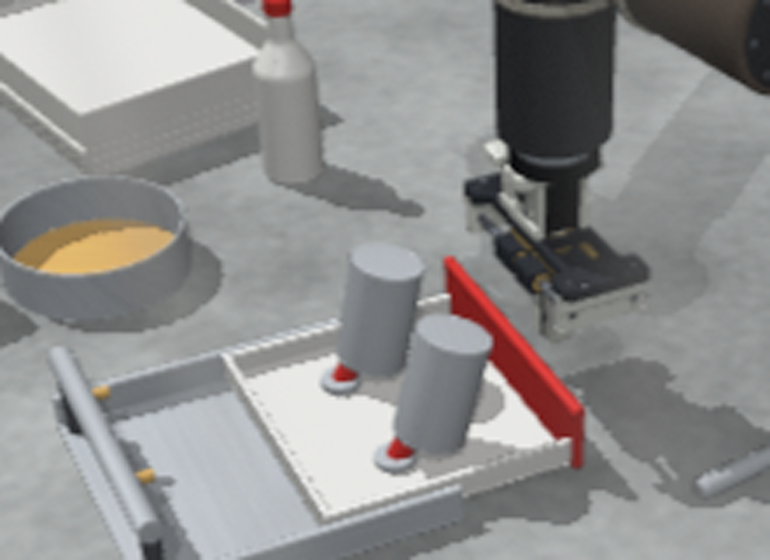

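View pics/w13.png

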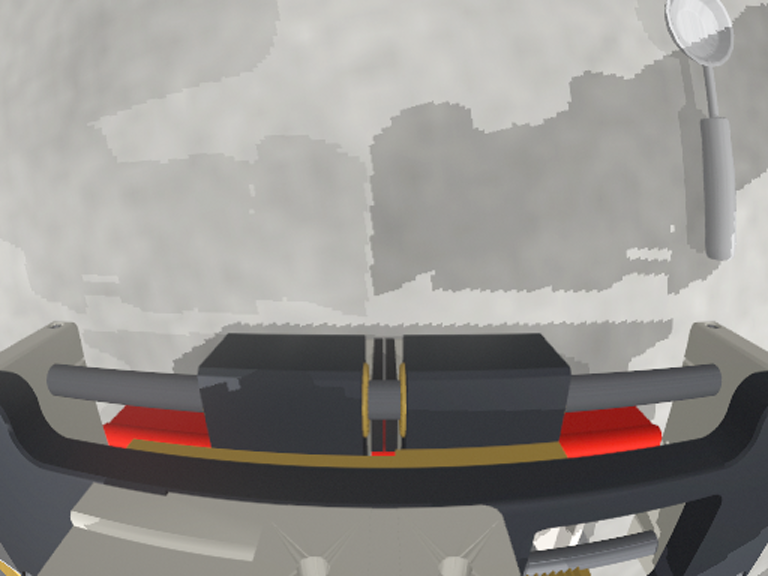

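>>> {"name": "apply_moves", "arguments": {
  "moves": [
    [-1,-0.008,0,0,0],
    [-1,-0.007,0,0,0],
    [-1,-0.003,0,0,0],
    [-1,-0.003,0,0,0],
    [-1,-0.003,0,0,0],
    [-1,-0.003,0,0,0],
    [-1,-0.003,0,0,0],
    [-1,-0.003,0,0,0]
  ]
}}

```text
t: 21.77
eef_pos: [0.3985, -0.2027, 0.0553]
ee_rot: [-3.142, -0.003, 2.976]
force: [-4.6, 1.7, 4.3]
width: 0.0003
```

>>> {"name": "apply_moves", "arguments": {
  "moves": [
    [-1,-0.003,0,0,0],
    [-1,-0.003,0,0,0],
    [-1,-0.003,0,0,0],
    [-1,-0.003,0,0,0],
    [-1,-0.003,0,0,0],
    [-1,-0.003,0,0,0],
    [-1,-0.003,0,0,0],
    [-1,-0.003,0,0,0]
  ]
}}

```text
t: 22.43
eef_pos: [0.4221, -0.2066, 0.0553]
ee_rot: [-3.142, -0.003, 2.976]
force: [-5.8, 2.2, 4.2]
width: 0.0006
```

```bash
python3 - <<'E'
from h import *
s=arm.get_state();p=s['eef_pos'];print('s',p[0]*.9864-p[1]*.1643,'t',p[0]*.1643+p[1]*.9864)
f=eyes.grab_frame('scene');save('s14c.png',f['color'][20:180,100:320],3.5)
E
```

```text
s 0.45031333025836046 t -0.13447177126355553
```

View pics/s14c.png

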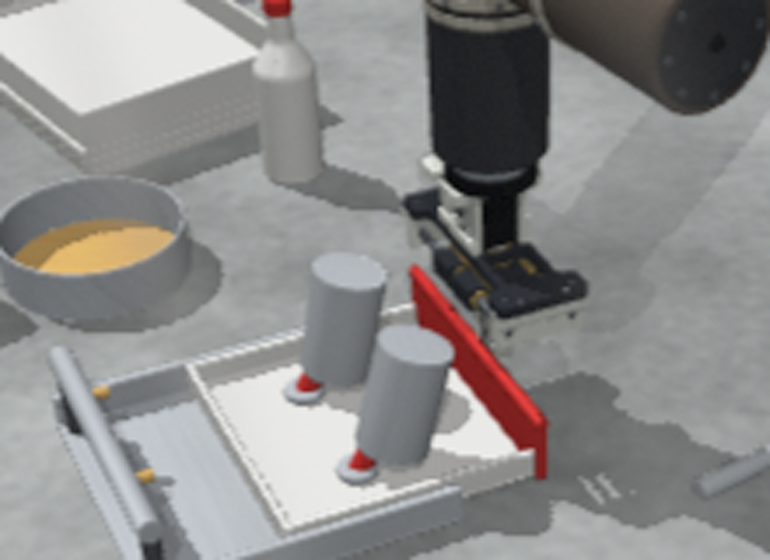

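>>> {"name": "apply_moves", "arguments": {
  "moves": [
    [-1,-0.0035,0,0,0],
    [-1,-0.0035,0,0,0],
    [-1,-0.0035,0,0,0],
    [-1,-0.0035,0,0,0],
    [-1,-0.0035,0,0,0],
    [-1,-0.0035,0,0,0],
    [-1,-0.0035,0,0,0],
    [-1,-0.0035,0,0,0],
    [-1,-0.0035,0,0,0],
    [-1,-0.0035,0,0,0],
    [-1,-0.0035,0,0,0],
    [-1,-0.0035,0,0,0]
  ]
}}

```text
t: 23.48
eef_pos: [0.4636, -0.2135, 0.0552]
ee_rot: [-3.142, -0.003, 2.976]
force: [-4.8, 0.5, 3.1]
width: 0.0006
```

>>> {"name": "apply_moves", "arguments": {
  "moves": [
    [-1,-0.003,0,0,0],
    [-1,-0.003,0,0,0],
    [-1,-0.003,0,0,0],
    [-1,-0.002,0,0,0]
  ]
}}

```text
t: 23.82
eef_pos: [0.4749, -0.2154, 0.0552]
ee_rot: [-3.142, -0.003, 2.976]
force: [-4.9, 1.1, 2.6]
width: 0.0009
```

>>> {"name": "apply_moves", "arguments": {
  "moves": [
    [-1,-0.002,0,0,0],
    [-1,-0.002,0,0,0]
  ]
}}

```text
t: 23.98
eef_pos: [0.4788, -0.216, 0.0552]
ee_rot: [-3.142, -0.002, 2.977]
force: [-5.3, 0.9, 2.4]
width: 0.0008
```

>>> {"name": "apply_moves", "arguments": {
  "moves": [
    [-1,-0.002,0,0,0],
    [-1,-0.002,0,0,0],
    [-1,-0.002,0,0,0]
  ]
}}

```text
t: 24.23
eef_pos: [0.4847, -0.217, 0.0552]
ee_rot: [-3.142, -0.002, 2.977]
force: [-4.9, 1.5, 2.0]
width: 0.0001
```

>>> {"name": "apply_moves", "arguments": {
  "moves": [
    [-1,-0.002,0,0,0],
    [-1,-0.002,0,0,0],
    [-1,-0.001,0,0,0]
  ]
}}

```text
t: 24.48
eef_pos: [0.4899, -0.2179, 0.0552]
ee_rot: [-3.142, -0.002, 2.977]
force: [-6.3, 0.9, 2.0]
width: 0.0
```

```bash
python3 - <<'E'
from h import *
s=arm.get_state();p=s['eef_pos'];print(s['force'],'s',p[0]*.9864-p[1]*.1643,'t',p[0]*.1643+p[1]*.9864)
f=eyes.grab_frame('scene');save('s15c.png',f['color'][20:180,100:320],3.5)
E
```

```text
[-6.32200967  0.90607944  1.95899272] s 0.5190441033886302 t -0.1344047747903332
```

View pics/s15c.png

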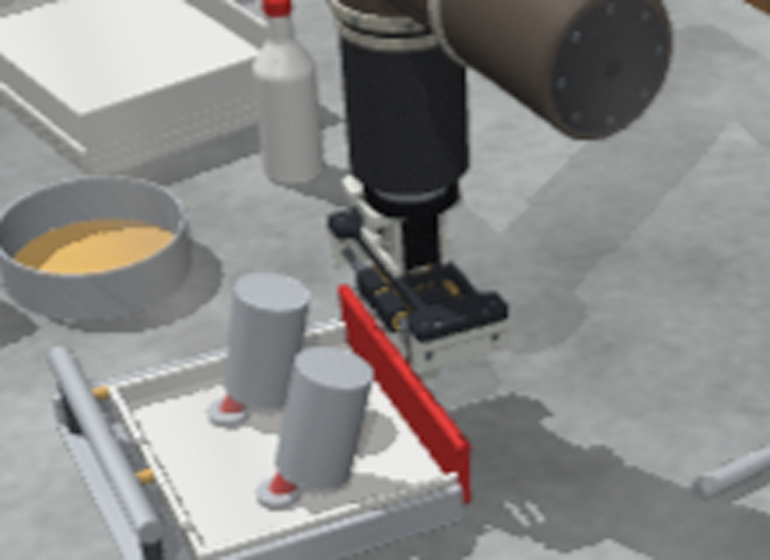

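Nearly home: the drip tray's back wall is approaching the orange bumpers. I'll continue in small steps until the force rises.

>>> {"name": "apply_moves", "arguments": {
  "moves": [
    [-1,-0.0015,0,0,0],
    [-1,-0.0015,0,0,0],
    [-1,0,0,0,0]
  ]
}}

```text
t: 24.78
eef_pos: [0.4933, -0.2184, 0.0552]
ee_rot: [-3.142, -0.001, 2.977]
force: [-3.7, -0.6, 0.1]
width: 0.0007
```

>>> {"name": "apply_moves", "arguments": {
  "moves": [
    [-1,-0.0015,0,0,0],
    [-1,-0.0015,0,0,0],
    [-1,0,0,0,0]
  ]
}}

```text
t: 25.03
eef_pos: [0.4963, -0.2189, 0.0552]
ee_rot: [-3.142, -0.001, 2.977]
force: [-4.4, -0.6, -1.0]
width: 0.0005
```

>>> {"name": "apply_moves", "arguments": {
  "moves": [
    [-1,-0.0015,0,0,0],
    [-1,-0.0015,0,0,0],
    [-1,0,0,0,0]
  ]
}}

```text
t: 25.28
eef_pos: [0.4994, -0.2194, 0.0552]
ee_rot: [-3.142, -0.001, 2.977]
force: [-5.1, -1.1, -1.1]
width: 0.0003
```

>>> {"name": "apply_moves", "arguments": {
  "moves": [
    [-1,-0.0015,0,0,0],
    [-1,-0.0015,0,0,0],
    [-1,0,0,0,0]
  ]
}}

```text
t: 25.53
eef_pos: [0.5008, -0.2197, 0.0552]
ee_rot: [-3.142, -0.004, 2.976]
force: [-9.1, 1.2, 3.8]
width: 0.0003
```

>>> {"name": "apply_moves", "arguments": {
  "moves": [
    [-1,-0.0015,0,0,0],
    [-1,-0.0015,0,0,0],
    [-1,0,0,0,0]
  ]
}}

```text
t: 25.78
eef_pos: [0.5009, -0.2197, 0.0551]
ee_rot: [3.142, -0.009, 2.976]
force: [-17.2, 4.5, 14.1]
width: 0.0008
```

```bash
python3 - <<'E'
from h import *
s=arm.get_state();p=s['eef_pos'];print(s['force'],'s',p[0]*.9864-p[1]*.1643)
f=eyes.grab_frame('scene');save('s16c.png',f['color'][60:180,100:260],5)
E
```

```text
[-17.18556665   4.49944372  14.05974842] s 0.5302045013254344
```

View pics/s16c.png

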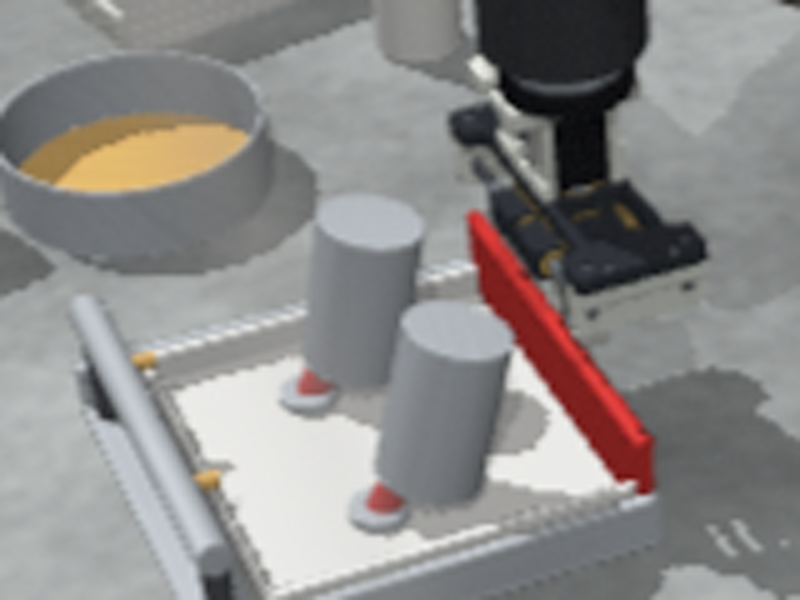

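Stalled against the stop: force rose from 5 to 17 N with no further travel. I'll back off and check that it stays.

>>> {"name": "apply_moves", "arguments": {
  "moves": [
    [-1,0.002,0,0,0],
    [-1,0.004,0,0,0],
    [-1,0.01,0,0,0],
    [-1,0.02,0,0,0],
    [-1,0.03,0,0,0],
    [-1,0.02,0,-0.02,0],
    [-1,0,0,-0.04,0],
    [-1,0,0,-0.04,0],
    [-1,0,0,-0.03,0],
    [-1,0,0,0,0]
  ]
}}

```text
t: 26.67
eef_pos: [0.4253, -0.207, 0.1929]
ee_rot: [-3.141, 0.014, 2.979]
force: [1.4, -0.6, 0.4]
width: 0.0008
```

```bash
python3 - <<'E'
from h import *
import pickle
f=eyes.grab_frame('scene');save('s17.png',f['color'])
f0=pickle.load(open('scene0.pkl','rb'))
ex=np.array([.9864,-.1643])
for g in (f0,f):
    W=cloud(g);c=g['color'].astype(int)
    m=(c[...,0]>100)&(c[...,1]<60)&(c[...,2]<60)&(W[...,0]>.35)&(W[...,0]<.6)&(W[...,1]<0)&(W[...,1]>-.4)&(W[...,2]>.03)&(W[...,2]<.08)
    num,lab,st,cen=cv2.connectedComponentsWithStats(m.astype(np.uint8)); i=1+st[1:,4].argmax()
    print('panel s',np.median(W[lab==i][:,:2]@ex),st[i])
f=eyes.grab_frame('top');save('t17.png',f['color'][110:290,280:440],4)
print(arm.get_state()['t'])
E
```

```text
panel s 0.4392014889243684 [228  94  39  55 445]
panel s 0.5518178454969211 [194 103  36  56 439]
26.7667
```

View pics/s17.png

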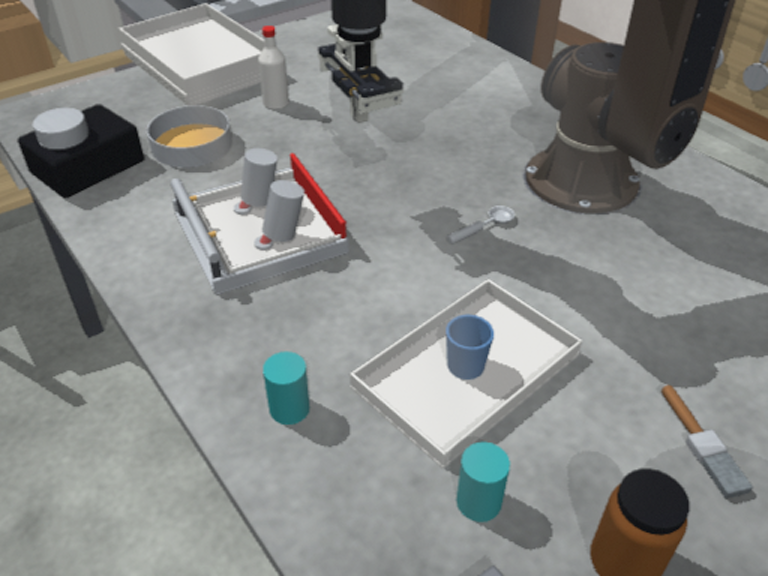

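View pics/t17.png

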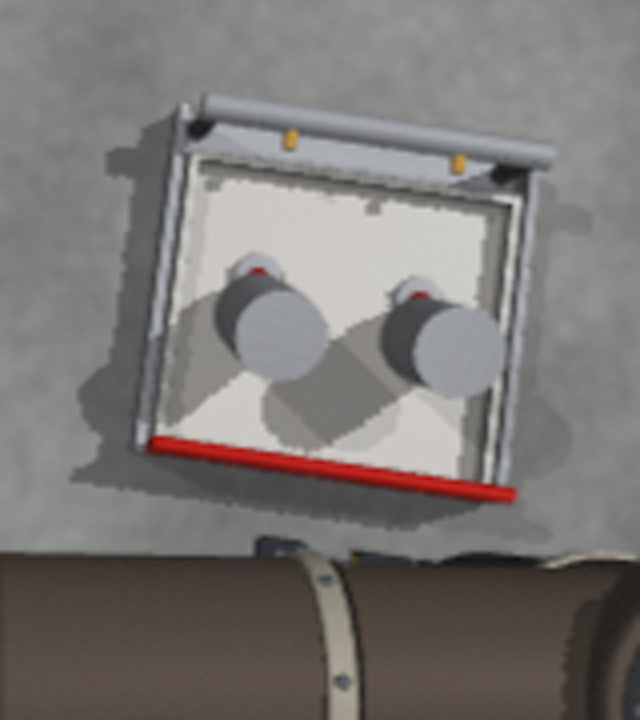

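The panel is flush with the rail ends after 113 mm of travel. Both cups hang on their pegs, and the blue cup hasn't moved. Handing in.

```bash
python3 -c "
from station import job
print(job.job_done())"
```

```text
the job is handed in; nothing more can be done
None
```

Both steel cups are hanging mouth-down on the red pegs, the carriage is pushed home, and I handed the job in at about 27 s. The hand-in gave no verdict.

- **Cups:** The far cup went on peg a and the near cup on peg b. I gripped each one lightly and lowered it until the z-force turned from about -2 N to positive, which showed it resting on the peg tip, then released it. After I backed away, the pictures showed both hanging slightly tilted with nothing touching them. I judged the seating from force, height and pictures, and did not measure the floor-to-tip distance.
- **Carriage:** I pushed the red panel with the closed fingers at about 5 N. It stalled with the force rising to about 17 N along the rack and about 14 N upwards. By camera the panel travelled 113 mm, within the 85–115 mm starting range, and it stayed flush with the rail ends after I withdrew.
- **Left alone:** In the pictures the blue cup is standing where it was, and the turquoise look-alikes were not touched.

No check failed. The two cameras did disagree by up to 16 mm on the tip of peg b. I used the top camera's value because it fitted better and matched the 120 mm peg spacing, and the cup went on there without trouble.

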